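# Cap the open beakers from the sprung cap dispenser

## Task

Slide the shutter of the cap dispenser fully open to its stop, draw white caps off the top of its sprung stack and set one on each open beaker on the desk, seated level with its skirt round the rim. Then slide the shutter fully shut again, with the spare caps left in the dispenser, every beaker standing upright on the desk, and the rack of small tubes left where it is.

Things in the scene. Friction and masses are not known exactly. Their poses are not given: they have to be found in the camera images.
- column (a point): point on the axis of the dispenser's upright cap column, 147 mm above the desk, level with the uppermost cap's flat top. x axis: across the dispenser; the shutter opens along the -y axis. Four thin guide posts stand round the column up to 144 mm, with 2 mm play round the caps: draw the cap at least 40 mm straight up
- carrier (a joint): rise of the sprung carrier under the caps (m), 0 with six caps; it lifts the rest by one cap (0.0195) in about a second when the uppermost is taken, so the uppermost knob's centre stays about 154 mm above the desk; it gives way softly (30 N/m) when pushed down
- dispenser: fixed grey base plate, 130 mm wide (x) by 268 mm long (y), origin on the desk under the column. Two rails (centred 57 mm either side of the axis, 102 mm apart inside, top 168 mm above the desk) run the full length along y, from 63 mm on the +y side to 199 mm on the -y side, joined by end bars 178 mm high
- shutter (a joint): travel of the flat grey shutter plate (168 to 172 mm above the desk) over the mouth of the column: 0 = fully shut (end stop), 0.105 m = fully open (end stop); it stays where it is left and slides against about 1.5 N
- shutter_grip (a point): centre of the shutter's upright black grip bar: 14 mm thick along the sliding direction, 40 mm wide across it, 30 mm high (172 to 202 mm above the desk), 58 mm on the -y side of the column's axis when shut, 163 mm when open. Axes as column
- cap_0_knob (a point): centre of the round knob (24 mm diameter, 14 mm high, grasp it from above) of a loose white cap of 60 g, an upside-down shallow cup of 80 mm outer, 74 mm inner diameter: flat top 7 mm below this point, lower edge 26.5 mm below, skirt 15.5 mm deep under a 4 mm top; z up when right way up. Six alike caps are stacked in the dispenser 19.5 mm apart, cap_0 uppermost, cap_5 lowest
- cap_1_knob (a point): the same point of another cap, alike to cap_0
- cap_2_knob (a point): the same point of another cap, alike to cap_0
- cap_3_knob (a point): the same point of another cap, alike to cap_0
- cap_4_knob (a point): the same point of another cap, alike to cap_0
- cap_5_knob (a point): the same point of another cap, alike to cap_0
- beaker_0_rim (a point): centre of the mouth of an open white beaker, loose, 120 g, 66 mm in diameter, 73 mm high; this point is level with the rim, 73 mm above its foot. A seated cap rests with its top's underside on the rim, skirt outside it, knob centre 11 mm above this point. Three to five beakers are present
- beaker_1_rim (a point): the same point of another such beaker
- beaker_2_rim (a point): the same point of another such beaker
- beaker_3_rim (a point): the same point of another such beaker
- beaker_4_rim (a point): the same point of another such beaker
- micro_rack: bystander: low dark rack of small card tubes, 150 x 90 x 55 mm, origin under its centre; stays where it is

How it is judged:
On the way, in this order (a step that is already met when the one before it is completed fails the run):
1. the shutter is slid fully open (value of joint shutter above 0.099 m), for 0.1 s.
2. every beaker has a cap seated on it (((horizontal distance between cap_0_knob and beaker_0_rim below 0.008 m and z of cap_0_knob in the frame of beaker_0_rim between 0.005 and 0.016 m and angle between cap_0_knob's own z axis and vertical below 0.12 rad) or (horizontal distance between cap_1_knob and beaker_0_rim below 0.008 m and z of cap_1_knob in the frame of beaker_0_rim between 0.005 and 0.016 m and angle between cap_1_knob's own z axis and vertical below 0.12 rad) or (horizontal distance between cap_2_knob and beaker_0_rim below 0.008 m and z of cap_2_knob in the frame of beaker_0_rim between 0.005 and 0.016 m and angle between cap_2_knob's own z axis and vertical below 0.12 rad) or (horizontal distance between cap_3_knob and beaker_0_rim below 0.008 m and z of cap_3_knob in the frame of beaker_0_rim between 0.005 and 0.016 m and angle between cap_3_knob's own z axis and vertical below 0.12 rad) or (horizontal distance between cap_4_knob and beaker_0_rim below 0.008 m and z of cap_4_knob in the frame of beaker_0_rim between 0.005 and 0.016 m and angle between cap_4_knob's own z axis and vertical below 0.12 rad) or (horizontal distance between cap_5_knob and beaker_0_rim below 0.008 m and z of cap_5_knob in the frame of beaker_0_rim between 0.005 and 0.016 m and angle between cap_5_knob's own z axis and vertical below 0.12 rad)) and ((horizontal distance between cap_0_knob and beaker_1_rim below 0.008 m and z of cap_0_knob in the frame of beaker_1_rim between 0.005 and 0.016 m and angle between cap_0_knob's own z axis and vertical below 0.12 rad) or (horizontal distance between cap_1_knob and beaker_1_rim below 0.008 m and z of cap_1_knob in the frame of beaker_1_rim between 0.005 and 0.016 m and angle between cap_1_knob's own z axis and vertical below 0.12 rad) or (horizontal distance between cap_2_knob and beaker_1_rim below 0.008 m and z of cap_2_knob in the frame of beaker_1_rim between 0.005 and 0.016 m and angle between cap_2_knob's own z axis and vertical below 0.12 rad) or (horizontal distance between cap_3_knob and beaker_1_rim below 0.008 m and z of cap_3_knob in the frame of beaker_1_rim between 0.005 and 0.016 m and angle between cap_3_knob's own z axis and vertical below 0.12 rad) or (horizontal distance between cap_4_knob and beaker_1_rim below 0.008 m and z of cap_4_knob in the frame of beaker_1_rim between 0.005 and 0.016 m and angle between cap_4_knob's own z axis and vertical below 0.12 rad) or (horizontal distance between cap_5_knob and beaker_1_rim below 0.008 m and z of cap_5_knob in the frame of beaker_1_rim between 0.005 and 0.016 m and angle between cap_5_knob's own z axis and vertical below 0.12 rad)) and ((horizontal distance between cap_0_knob and beaker_2_rim below 0.008 m and z of cap_0_knob in the frame of beaker_2_rim between 0.005 and 0.016 m and angle between cap_0_knob's own z axis and vertical below 0.12 rad) or (horizontal distance between cap_1_knob and beaker_2_rim below 0.008 m and z of cap_1_knob in the frame of beaker_2_rim between 0.005 and 0.016 m and angle between cap_1_knob's own z axis and vertical below 0.12 rad) or (horizontal distance between cap_2_knob and beaker_2_rim below 0.008 m and z of cap_2_knob in the frame of beaker_2_rim between 0.005 and 0.016 m and angle between cap_2_knob's own z axis and vertical below 0.12 rad) or (horizontal distance between cap_3_knob and beaker_2_rim below 0.008 m and z of cap_3_knob in the frame of beaker_2_rim between 0.005 and 0.016 m and angle between cap_3_knob's own z axis and vertical below 0.12 rad) or (horizontal distance between cap_4_knob and beaker_2_rim below 0.008 m and z of cap_4_knob in the frame of beaker_2_rim between 0.005 and 0.016 m and angle between cap_4_knob's own z axis and vertical below 0.12 rad) or (horizontal distance between cap_5_knob and beaker_2_rim below 0.008 m and z of cap_5_knob in the frame of beaker_2_rim between 0.005 and 0.016 m and angle between cap_5_knob's own z axis and vertical below 0.12 rad)) and ((horizontal distance between cap_0_knob and beaker_3_rim below 0.008 m and z of cap_0_knob in the frame of beaker_3_rim between 0.005 and 0.016 m and angle between cap_0_knob's own z axis and vertical below 0.12 rad) or (horizontal distance between cap_1_knob and beaker_3_rim below 0.008 m and z of cap_1_knob in the frame of beaker_3_rim between 0.005 and 0.016 m and angle between cap_1_knob's own z axis and vertical below 0.12 rad) or (horizontal distance between cap_2_knob and beaker_3_rim below 0.008 m and z of cap_2_knob in the frame of beaker_3_rim between 0.005 and 0.016 m and angle between cap_2_knob's own z axis and vertical below 0.12 rad) or (horizontal distance between cap_3_knob and beaker_3_rim below 0.008 m and z of cap_3_knob in the frame of beaker_3_rim between 0.005 and 0.016 m and angle between cap_3_knob's own z axis and vertical below 0.12 rad) or (horizontal distance between cap_4_knob and beaker_3_rim below 0.008 m and z of cap_4_knob in the frame of beaker_3_rim between 0.005 and 0.016 m and angle between cap_4_knob's own z axis and vertical below 0.12 rad) or (horizontal distance between cap_5_knob and beaker_3_rim below 0.008 m and z of cap_5_knob in the frame of beaker_3_rim between 0.005 and 0.016 m and angle between cap_5_knob's own z axis and vertical below 0.12 rad)) and ((horizontal distance between cap_0_knob and beaker_4_rim below 0.008 m and z of cap_0_knob in the frame of beaker_4_rim between 0.005 and 0.016 m and angle between cap_0_knob's own z axis and vertical below 0.12 rad) or (horizontal distance between cap_1_knob and beaker_4_rim below 0.008 m and z of cap_1_knob in the frame of beaker_4_rim between 0.005 and 0.016 m and angle between cap_1_knob's own z axis and vertical below 0.12 rad) or (horizontal distance between cap_2_knob and beaker_4_rim below 0.008 m and z of cap_2_knob in the frame of beaker_4_rim between 0.005 and 0.016 m and angle between cap_2_knob's own z axis and vertical below 0.12 rad) or (horizontal distance between cap_3_knob and beaker_4_rim below 0.008 m and z of cap_3_knob in the frame of beaker_4_rim between 0.005 and 0.016 m and angle between cap_3_knob's own z axis and vertical below 0.12 rad) or (horizontal distance between cap_4_knob and beaker_4_rim below 0.008 m and z of cap_4_knob in the frame of beaker_4_rim between 0.005 and 0.016 m and angle between cap_4_knob's own z axis and vertical below 0.12 rad) or (horizontal distance between cap_5_knob and beaker_4_rim below 0.008 m and z of cap_5_knob in the frame of beaker_4_rim between 0.005 and 0.016 m and angle between cap_5_knob's own z axis and vertical below 0.12 rad))), for 0.2 s.
At the end, for the whole second after the job is handed in: every beaker stands upright (within 7 degrees) on the desk with a cap seated on it (centred within 8 mm, level within 7 degrees, top down on the rim within 5 mm); every other cap is in the dispenser's column; the shutter is within 5 mm of fully shut (all of step 2 and angle between each of beaker_0_rim, beaker_1_rim, beaker_2_rim, beaker_3_rim, beaker_4_rim's own z axis and vertical below 0.12 rad and height (world z) of each of beaker_0_rim, beaker_1_rim, beaker_2_rim, beaker_3_rim, beaker_4_rim below 0.085 m and ((horizontal distance between cap_0_knob and column below 0.012 m and height (world z) of cap_0_knob below 0.17 m) or (horizontal distance between cap_0_knob and beaker_0_rim below 0.008 m and z of cap_0_knob in the frame of beaker_0_rim between 0.005 and 0.016 m and angle between cap_0_knob's own z axis and vertical below 0.12 rad) or (horizontal distance between cap_0_knob and beaker_1_rim below 0.008 m and z of cap_0_knob in the frame of beaker_1_rim between 0.005 and 0.016 m and angle between cap_0_knob's own z axis and vertical below 0.12 rad) or (horizontal distance between cap_0_knob and beaker_2_rim below 0.008 m and z of cap_0_knob in the frame of beaker_2_rim between 0.005 and 0.016 m and angle between cap_0_knob's own z axis and vertical below 0.12 rad) or (horizontal distance between cap_0_knob and beaker_3_rim below 0.008 m and z of cap_0_knob in the frame of beaker_3_rim between 0.005 and 0.016 m and angle between cap_0_knob's own z axis and vertical below 0.12 rad) or (horizontal distance between cap_0_knob and beaker_4_rim below 0.008 m and z of cap_0_knob in the frame of beaker_4_rim between 0.005 and 0.016 m and angle between cap_0_knob's own z axis and vertical below 0.12 rad)) and ((horizontal distance between cap_1_knob and column below 0.012 m and height (world z) of cap_1_knob below 0.17 m) or (horizontal distance between cap_1_knob and beaker_0_rim below 0.008 m and z of cap_1_knob in the frame of beaker_0_rim between 0.005 and 0.016 m and angle between cap_1_knob's own z axis and vertical below 0.12 rad) or (horizontal distance between cap_1_knob and beaker_1_rim below 0.008 m and z of cap_1_knob in the frame of beaker_1_rim between 0.005 and 0.016 m and angle between cap_1_knob's own z axis and vertical below 0.12 rad) or (horizontal distance between cap_1_knob and beaker_2_rim below 0.008 m and z of cap_1_knob in the frame of beaker_2_rim between 0.005 and 0.016 m and angle between cap_1_knob's own z axis and vertical below 0.12 rad) or (horizontal distance between cap_1_knob and beaker_3_rim below 0.008 m and z of cap_1_knob in the frame of beaker_3_rim between 0.005 and 0.016 m and angle between cap_1_knob's own z axis and vertical below 0.12 rad) or (horizontal distance between cap_1_knob and beaker_4_rim below 0.008 m and z of cap_1_knob in the frame of beaker_4_rim between 0.005 and 0.016 m and angle between cap_1_knob's own z axis and vertical below 0.12 rad)) and ((horizontal distance between cap_2_knob and column below 0.012 m and height (world z) of cap_2_knob below 0.17 m) or (horizontal distance between cap_2_knob and beaker_0_rim below 0.008 m and z of cap_2_knob in the frame of beaker_0_rim between 0.005 and 0.016 m and angle between cap_2_knob's own z axis and vertical below 0.12 rad) or (horizontal distance between cap_2_knob and beaker_1_rim below 0.008 m and z of cap_2_knob in the frame of beaker_1_rim between 0.005 and 0.016 m and angle between cap_2_knob's own z axis and vertical below 0.12 rad) or (horizontal distance between cap_2_knob and beaker_2_rim below 0.008 m and z of cap_2_knob in the frame of beaker_2_rim between 0.005 and 0.016 m and angle between cap_2_knob's own z axis and vertical below 0.12 rad) or (horizontal distance between cap_2_knob and beaker_3_rim below 0.008 m and z of cap_2_knob in the frame of beaker_3_rim between 0.005 and 0.016 m and angle between cap_2_knob's own z axis and vertical below 0.12 rad) or (horizontal distance between cap_2_knob and beaker_4_rim below 0.008 m and z of cap_2_knob in the frame of beaker_4_rim between 0.005 and 0.016 m and angle between cap_2_knob's own z axis and vertical below 0.12 rad)) and ((horizontal distance between cap_3_knob and column below 0.012 m and height (world z) of cap_3_knob below 0.17 m) or (horizontal distance between cap_3_knob and beaker_0_rim below 0.008 m and z of cap_3_knob in the frame of beaker_0_rim between 0.005 and 0.016 m and angle between cap_3_knob's own z axis and vertical below 0.12 rad) or (horizontal distance between cap_3_knob and beaker_1_rim below 0.008 m and z of cap_3_knob in the frame of beaker_1_rim between 0.005 and 0.016 m and angle between cap_3_knob's own z axis and vertical below 0.12 rad) or (horizontal distance between cap_3_knob and beaker_2_rim below 0.008 m and z of cap_3_knob in the frame of beaker_2_rim between 0.005 and 0.016 m and angle between cap_3_knob's own z axis and vertical below 0.12 rad) or (horizontal distance between cap_3_knob and beaker_3_rim below 0.008 m and z of cap_3_knob in the frame of beaker_3_rim between 0.005 and 0.016 m and angle between cap_3_knob's own z axis and vertical below 0.12 rad) or (horizontal distance between cap_3_knob and beaker_4_rim below 0.008 m and z of cap_3_knob in the frame of beaker_4_rim between 0.005 and 0.016 m and angle between cap_3_knob's own z axis and vertical below 0.12 rad)) and ((horizontal distance between cap_4_knob and column below 0.012 m and height (world z) of cap_4_knob below 0.17 m) or (horizontal distance between cap_4_knob and beaker_0_rim below 0.008 m and z of cap_4_knob in the frame of beaker_0_rim between 0.005 and 0.016 m and angle between cap_4_knob's own z axis and vertical below 0.12 rad) or (horizontal distance between cap_4_knob and beaker_1_rim below 0.008 m and z of cap_4_knob in the frame of beaker_1_rim between 0.005 and 0.016 m and angle between cap_4_knob's own z axis and vertical below 0.12 rad) or (horizontal distance between cap_4_knob and beaker_2_rim below 0.008 m and z of cap_4_knob in the frame of beaker_2_rim between 0.005 and 0.016 m and angle between cap_4_knob's own z axis and vertical below 0.12 rad) or (horizontal distance between cap_4_knob and beaker_3_rim below 0.008 m and z of cap_4_knob in the frame of beaker_3_rim between 0.005 and 0.016 m and angle between cap_4_knob's own z axis and vertical below 0.12 rad) or (horizontal distance between cap_4_knob and beaker_4_rim below 0.008 m and z of cap_4_knob in the frame of beaker_4_rim between 0.005 and 0.016 m and angle between cap_4_knob's own z axis and vertical below 0.12 rad)) and ((horizontal distance between cap_5_knob and column below 0.012 m and height (world z) of cap_5_knob below 0.17 m) or (horizontal distance between cap_5_knob and beaker_0_rim below 0.008 m and z of cap_5_knob in the frame of beaker_0_rim between 0.005 and 0.016 m and angle between cap_5_knob's own z axis and vertical below 0.12 rad) or (horizontal distance between cap_5_knob and beaker_1_rim below 0.008 m and z of cap_5_knob in the frame of beaker_1_rim between 0.005 and 0.016 m and angle between cap_5_knob's own z axis and vertical below 0.12 rad) or (horizontal distance between cap_5_knob and beaker_2_rim below 0.008 m and z of cap_5_knob in the frame of beaker_2_rim between 0.005 and 0.016 m and angle between cap_5_knob's own z axis and vertical below 0.12 rad) or (horizontal distance between cap_5_knob and beaker_3_rim below 0.008 m and z of cap_5_knob in the frame of beaker_3_rim between 0.005 and 0.016 m and angle between cap_5_knob's own z axis and vertical below 0.12 rad) or (horizontal distance between cap_5_knob and beaker_4_rim below 0.008 m and z of cap_5_knob in the frame of beaker_4_rim between 0.005 and 0.016 m and angle between cap_5_knob's own z axis and vertical below 0.12 rad)) and value of joint shutter below 0.005 m); the robot touches nothing.
It fails at once if the rack of small tubes is pushed more than 3 cm from its place (distance of micro_rack from where it was at the start of the episode above 0.03 m).
Of beaker_0, beaker_1, beaker_2, beaker_3, beaker_4 only 3 to 5 are there at a start; the rules pass over those that are not, and their reading is None.
At some moment in a run one of beaker_0, beaker_1, beaker_2, beaker_3, beaker_4 may be knocked a few centimetres aside while the robot is not near it.
It also fails if it takes over 210 s, if anything falls off the work surface, if the arm or the gripper's body presses on something with over 40 N, if the wrist force passes 120 N, or if a joint passes its speed limit or range.

## Robot

A 6-joint arm with a two-finger parallel gripper is mounted at the origin on a cart in front of the work surface, level with it; the furniture and walls round the work are solid. World frame = base frame: x ahead of the robot, y to its left, z up, the work surface at z = 0. Lengths are in m, angles in rad, forces in N, time in s.
With the tool pointing down it reaches from about 0.275 to 0.825 m from the base axis. Payload 4.9 kg.
Tool frame: the origin (TCP) lies midway between the tips of the shut fingers; the grasp point (between the pads) lies 19 mm behind it; z points along the fingers, x is the direction in which the jaws open and shut, and the axes are right-handed (so a half turn about z gives the same grasp; the last joint's range is limited). The gripper opens to 85 mm and grips with 20 to 120 N. Pads are 22 mm wide; open, the fingers measure 114 mm over their backs; the gripper's body (76 mm by 85 mm) begins 54 mm behind the grasp point. The pads swing forward as they close: fully open they stand 13 mm farther back than shut.
Start: joints at [1.099, 0.326, -0.193, 1.052, 0, 1.437], TCP at [0.182, 0.519, 0.231] pointing down, gripper open.
Joint ranges: [-2.65, 2.65], [-0.97, 1.79], [-1.3, 1.35], [-1.93, 2.1], [-1.47, 1.37], [-3.14, 3.14]. Speed limits (rad/s): [2.57, 2.57, 3.14, 3.14, 3.14, 3.14].

## Interface

Orientations are given as a unit quaternion [w, x, y, z].
In Python, from station import env, inverse_kinematics, camera, spotter gives the robot as it stands. Calls block until the motion is done:
- env.move_to(position, orientation): joint-space move of the TCP to a pose.
- env.move_straight(position, speed=0.15, rot=None, stop_force=None): straight line of the TCP; rot=None keeps the orientation; speed is the mean speed in m/s. With stop_force (N) it stops when the force on the tool has changed by that much, and returns True; else False.
- env.move_joints(angles): joint-space move.
- env.release() and env.grasp(newtons=None): open the fingers fully, or close them until they stop; newtons is the grip in N (None keeps the last).
- env.hold(seconds).
- inverse_kinematics(position, orientation): joint angles nearest the present ones, or None.
- env.read_state(): the state.
- camera(name): name is "side" or "top"; returns a dict with "pixels" (480x640x3 uint8, red, green, blue), "intrinsics" (3x3 intrinsics, pixels), "extrinsics" (4x4, takes a point from world to camera coordinates). Camera axes: x right, y up, looking along -z (the intrinsics and any distortion apply to the point x, -y, -z); pixel columns grow to the right and rows downward; lengths in m; the calibration is good to about 2 mm. A picture is of the moment at which its call begins. There is no depth.
A pose or a line that the arm cannot do raises env.IKError and nothing moves.
- env.finish_job(): hands the job in, once; it reports no verdict.
Trained networks look in the newest picture that a camera, given by its name, has taken for a name from the list of things; names that differ only in an ending like _2 or _b are one class to them, and where a whole thing is asked for, a point or a joint stands for the part that bears it (a point fixed in the world has none). Each returns a list of dicts, best first, with "score" (0 to 1); they miss things now and then, are a little off and sometimes report something else, mostly with a low value. They report only what shows in the picture. A call takes as long as a camera call.
- spotter.look_for(query, camera): "box" ([left, top, right, bottom] in pixels, round what is visible of it).
- spotter.outline_of(query, camera): "pixels" (480x640 bool, what is visible of it) and "box" ([left, top, right, bottom] in pixels, round what is visible of it).
- spotter.mark_of(query, camera): "xy" ([column, row] in pixels: a listed point, or the origin of a listed thing).
The state is a dict: "time": time; "q": joint angles; "joint_vel": joint speeds; "effort": joint torques, N m; "tcp_pos": TCP position; "orientation": TCP orientation; "force": force on the tool from outside, world axes, zero at the start; "moment": the same for the moment, N m; "gripper_width": opening from 0.0 (shut) to 1.0 (fully open).
Only numpy, scipy, OpenCV 4.12 (cv2) and the standard library are available. Lean on these libraries where they do the work, as an engineer would, in place of code of your own. Each camera call takes 0.05 s, during which the arm holds its last target.

## Working session

There is one attempt and no reset: what is moved stays moved. The work goes in short steps, each a Python script; the robot and the scene stay as the last script left them, time stands still between calls to the robot, and variables do not carry over. Pictures are saved under pics/ and viewed, and the job is handed in when it is done.

```bash
ls; mkdir -p pics; python3 - <<'E'
from station import env, camera, spotter
import cv2,numpy as np
print(env.read_state())
for n in ("side","top"):
    c=camera(n); cv2.imwrite(f"pics/a_{n}.png",c["pixels"][:,:,::-1]); print(n,c["intrinsics"],c["extrinsics"],[k for k in c])
    for q in ("beaker_0_rim","column","shutter_grip","micro_rack","cap_0_knob","dispenser"):
        print(q,[(np.round(m["xy"],1).tolist(),round(m["score"],2)) for m in spotter.mark_of(q,n)])
E
```

```text
pics
{'time': 0.0, 'q': array([ 1.09880099e+00,  3.26960049e-01, -1.93591308e-01,  1.05201543e+00,
        6.71589141e-06,  1.43661579e+00]), 'joint_vel': array([-0.00054973,  0.00031293, -0.00042258,  0.00094699, -0.00022502,
       -0.00053359]), 'effort': array([ 9.92985624e-04, -4.43397689e+01,  2.62444228e+01,  1.55009836e-02,
        4.07039693e-05, -3.83194191e-06]), 'tcp_pos': array([0.18198946, 0.51838964, 0.23049023]), 'orientation': array([ 4.07617742e-04,  8.15912115e-01,  5.78175264e-01, -7.85803577e-04]), 'force': array([0.78156784, 0.68381725, 0.0501316 ]), 'moment': array([-0.03105523, -0.02883556,  0.01256307]), 'gripper_width': 1.0016516726908495}
side [[617.75478918   0.         318.05254808]
 [  0.         617.75478918 252.9703343 ]
 [  0.           0.           1.        ]] [[ 0.97904967 -0.20360692  0.00244029 -0.53184496]
 [ 0.08751396  0.43157403  0.89782246 -0.13773833]
 [-0.18385603 -0.87879923  0.44035086 -1.56954947]
 [ 0.          0.          0.          1.        ]] ['pixels', 'intrinsics', 'extrinsics']
beaker_0_rim [([262.9, 218.9], 0.87)]
column [([31
[... 173 characters left out ...]
nob [([316.4, 252.9], 0.5)]
dispenser [([316.4, 305.2], 0.63)]
top [[448.36912376   0.         322.68340765]
 [  0.         448.36912376 237.049366  ]
 [  0.           0.           1.        ]] [[ 0.00172455 -0.99991369  0.01302456 -0.07059503]
 [ 0.98419018  0.00400388  0.17706962 -0.54326003]
 [-0.17710649  0.01251328  0.98411214 -1.33180083]
 [ 0.          0.          0.          1.        ]] ['pixels', 'intrinsics', 'extrinsics']
beaker_0_rim [([193.8, 272.0], 0.84)]
column [([330.9, 238.8], 0.86)]
shutter_grip [([360.7, 242.2], 0.77)]
micro_rack [([451.6, 284.4], 0.93)]
cap_0_knob [([331.1, 244.1], 0.52), ([203.5, 220.7], 0.31)]
dispenser [([327.8, 244.0], 0.81), ([335.2, 243.0], 0.59)]
```

View pics/a_top.png

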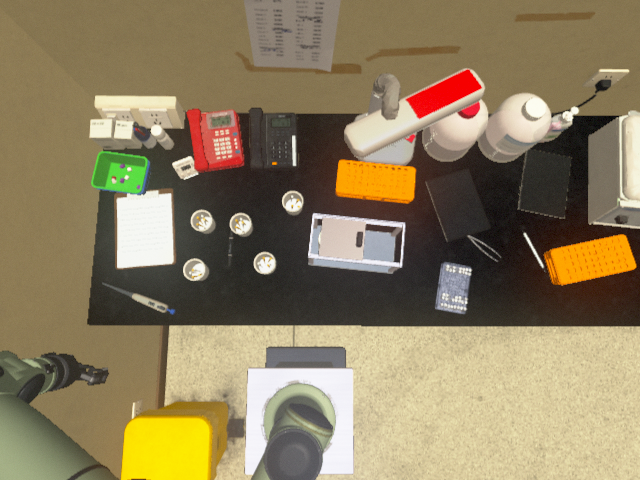

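View pics/a_side.png

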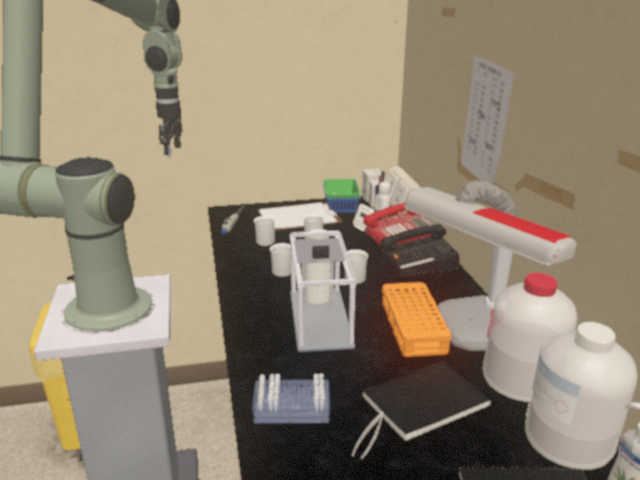

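The top view shows five open beakers at about (202,221), (241,225), (292,203), (196,269) and (264,263). The dispenser is around (357,243) with its grip at (360,241), and the rack is at (453,288). The side view shows the dispenser in front of the beakers.

```bash
cat > h.py <<'E'
from station import env, camera, spotter, inverse_kinematics
import cv2,numpy as np
def shot(n):
    return camera(n)
def P(c):
    K=c["intrinsics"];E=c["extrinsics"];return K@np.diag([1,-1,-1])@E[:3]
def proj(c,p):
    v=P(c)@np.append(p,1);return v[:2]/v[2]
def atz(c,uv,z):
    M=P(c);u,v=uv
    A=np.array([M[0]-u*M[2],M[1]-v*M[2]])
    return np.append(np.linalg.solve(A[:,:2],-A[:,2]*z-A[:,3]),z)
def tri(cs,uvs):
    A=[]
    for c,(u,v) in zip(cs,uvs):
        M=P(c);A+= [M[0]-u*M[2],M[1]-v*M[2]]
    A=np.array(A);x=np.linalg.lstsq(A[:,:3],-A[:,3],rcond=None)[0]
    e=[np.round(np.array(uv)-proj(c,x),1).tolist() for c,uv in zip(cs,uvs)]
    return x,e
E
python3 - <<'E'
from h import *
c={n:shot(n) for n in("side","top")}
for n in c:
  for q in("beaker_0_rim","beaker_1_rim","beaker_2_rim","beaker_3_rim","beaker_4_rim"):
    for f in ("look_for","mark_of","outline_of"):
      r=getattr(spotter,f)(q,n)
      print(n,q,f,[(round(m["score"],2),np.round(m.get("box",m.get("xy")),1).tolist(), (np.argwhere(m["pixels"]).mean(0)[::-1].round(1).tolist(),int(m["pixels"].sum())) if "pixels" in m else "") for m in r])
C,S=c["top"],c["side"]
m=spotter
for q,a,b in(("column",(330.9,238.8),(315.2,255.5)),("grip",(360.7,242.2),(317.5,249.8))):
    print(q,tri([C,S],[a,b]))
print(atz(C,(330.9,238.8),.147),atz(C,(360.7,242.2),.187),atz(C,(451.6,284.4),0))
im=C["pixels"][:,:,::-1]
cv2.imwrite("pics/b_top.png",cv2.resize(im[180:290,170:420],None,fx=3.2,fy=3.2,interpolation=cv2.INTER_CUBIC))
im=S["pixels"][:,:,::-1]
cv2.imwrite("pics/b_side.png",cv2.resize(im[200:360,230:400],None,fx=3.6,fy=3.6,interpolation=cv2.INTER_CUBIC))
E
```

```text
side beaker_0_rim look_for [(0.83, [255.9, 216.6, 280.0, 245.9], '')]
side beaker_0_rim mark_of [(0.93, [262.1, 219.9], '')]
side beaker_0_rim outline_of [(0.71, [290.8, 227.8, 354.9, 350.8], ([321.6, 292.8], 5866)), (0.62, [255.1, 215.9, 279.6, 247.7], ([265.6, 230.0], 546))]
side beaker_1_rim look_for [(0.95, [344.3, 248.1, 367.4, 283.8], '')]
side beaker_1_rim mark_of [(0.89, [355.7, 254.3], ''), (0.49, [316.5, 257.0], '')]
side beaker_1_rim outline_of [(0.59, [344.6, 248.2, 368.6, 282.6], ([357.5, 263.3], 479))]
side beaker_2_rim look_for [(0.86, [272.0, 245.9, 291.7, 275.6], ''), (0.2, [311.8, 300.0, 330.6, 306.2], '')]
side beaker_2_rim mark_of [(0.86, [285.9, 247.4], '')]
side beaker_2_rim outline_of [(0.67, [272.2, 241.1, 291.4, 277.1], ([281.3, 258.9], 627))]
side beaker_3_rim look_for [(0.56, [309.2, 228.5, 327.6, 240.9], '')]
side beaker_3_rim mark_of [(0.64, [320.4, 233.0], ''), (0.37, [318.0, 274.5], '')]
side beaker_3_rim outline_of []
side beaker_4_rim look_for [(0.6, [305.0, 216.8, 323.2, 230.7], '')]
side beaker_4_rim mark_of [(0.6, [316.0, 223.0], '')]
side beaker_4
[... 981 characters left out ...]
mark_of [(0.8, [239.2, 218.7], '')]
top beaker_3_rim outline_of [(0.66, [231.5, 213.3, 251.6, 237.3], ([240.9, 224.9], 409))]
top beaker_4_rim look_for [(0.96, [189.9, 209.7, 217.9, 231.5], ''), (0.55, [182.0, 262.3, 206.2, 281.5], ''), (0.46, [318.0, 216.8, 366.5, 259.8], '')]
top beaker_4_rim mark_of [(0.9, [203.5, 220.8], '')]
top beaker_4_rim outline_of [(0.9, [190.5, 210.4, 218.8, 231.4], ([202.6, 222.0], 462))]
column (array([ 0.51857039, -0.09107277,  0.14009279]), [[0.1, -1.2], [-0.7, 0.1]])
grip (array([ 0.50486724, -0.17182679,  0.19476683]), [[-0.1, 0.6], [0.4, -0.1]])
[ 0.52083068 -0.0912563   0.147     ] [ 0.50457915 -0.17238209  0.187     ] [ 0.40272236 -0.47508217  0.        ]
```

View pics/b_top.png

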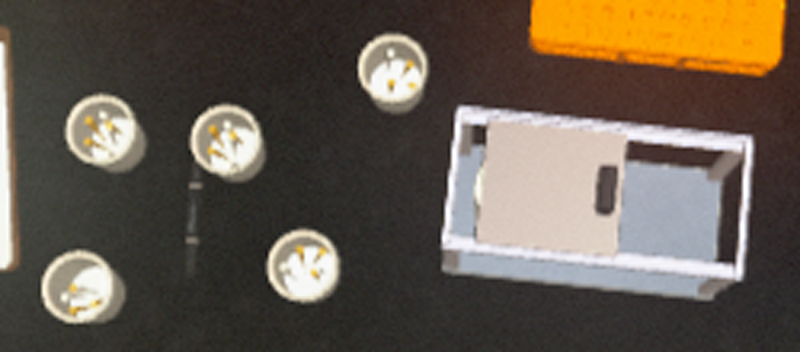

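View pics/b_side.png

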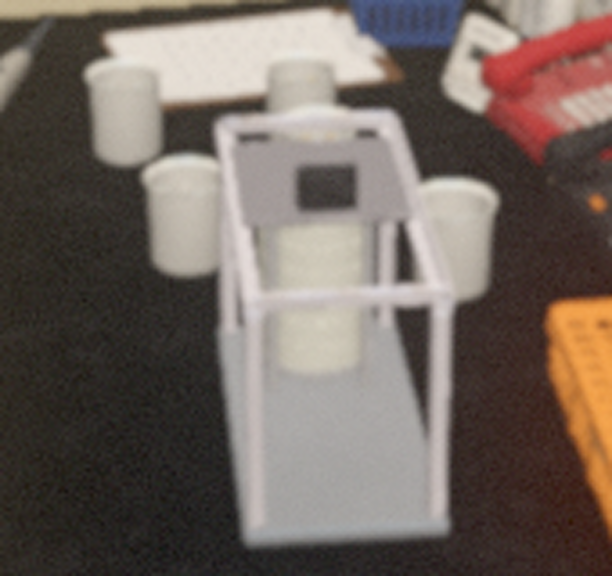

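```bash
python3 - <<'E'
from h import *
from scipy.optimize import minimize
c={n:shot(n) for n in("side","top")};C=c["top"];S=c["side"]
# dispenser
q=[(313.75,212.8),(405,222.8),(401.9,266.6),(309,256)]
pts=np.array([atz(C,p,.178)[:2] for p in q]);print(pts.round(4).tolist())
for a,b in((0,1),(3,2),(0,3),(1,2)):
    d=pts[b]-pts[a];print(np.linalg.norm(d).round(4),np.degrees(np.arctan2(d[1],d[0])).round(2))
print(pts.mean(0))
# beakers
t=np.linspace(0,2*np.pi,72,endpoint=False)
gray={n:cv2.GaussianBlur(cv2.cvtColor(c[n]["pixels"],cv2.COLOR_RGB2GRAY).astype(np.float32),(0,0),.6) for n in c}
def samp(n,xy,z,r):
    uv=np.array([proj(c[n],[xy[0]+r*np.cos(a),xy[1]+r*np.sin(a),z]) for a in t]).astype(np.float32)
    return cv2.remap(gray[n],uv[:,0][None],uv[:,1][None],cv2.INTER_LINEAR)[0]
init=dict(zip("01234",[(194,269.5),(292.5,201.2),(264.5,262.5),(240.5,223),(201.5,220.5)]))
for k,u in init.items():
    x0=atz(C,u,.073)[:2]
    def cost(p): return -(np.minimum(samp("top",p,.073,.0325),200).mean()-.5*samp("top",p,.073,.037).mean()-0.5*samp("top",p,.073,.0275).mean())
    r=minimize(cost,x0,method="Nelder-Mead",options=dict(initial_simplex=[x0,x0+[.004,0],x0+[0,.004]]))
    # rotated silhouettes
    o=spotter.outline_of(f"beaker_{k}_rim","top")
    print(k,x0.round(4),r.x.round(4),round(r.fun,1),"reach",np.linalg.norm(r.x).round(3),"side px",proj(S,[*r.x,.073]).round(1),"top px",proj(C,[*r.x,.073]).round(1))
im=C["pixels"][:,:,::-1]
E
```

```text
[[0.5895, -0.0421], [0.5619, -0.2986], [0.4382, -0.2862], [0.4668, -0.0296]]
0.258 -96.14
0.2582 -96.36
0.1232 174.19
0.1242 174.27
[ 0.51409957 -0.16416148]
0 [0.4395 0.314 ] [0.4404 0.3136] -30.8 reach 0.541 side px [264.4 219.8] top px [194.1 269.2]
1 [0.6504 0.024 ] [0.6506 0.0242] -29.5 reach 0.651 side px [355.  254.8] top px [292.5 201.2]
2 [0.4611 0.1051] [0.4605 0.1049] -32.3 reach 0.472 side px [281.2 248.1] top px [264.6 262.7]
3 [0.5814 0.1808] [0.58   0.1812] -30.1 reach 0.608 side px [317.8 233.5] top px [240.4 223.4]
4 [0.5887 0.2991] [0.5897 0.2996] -27.8 reach 0.661 side px [313.1 217.8] top px [201.3 220.2]
```

```bash
cat >> h.py <<'E'
def quat(th): return np.array([0,np.cos(th/2),np.sin(th/2),0])
def best_quat(pos,degs):
    """pick quat for angle(s) mod 180 with smallest joint travel"""
    q0=env.read_state()["q"];best=None
    for d in degs:
        for k in (0,180,-180):
            q=inverse_kinematics(np.array(pos),quat(np.radians(d+k)))
            if q is None: continue
            if abs(q[5])>2.9: continue
            s=np.abs(q-q0).max()
            if best is None or s<best[0]: best=(s,quat(np.radians(d+k)),d+k)
    return best
E
python3 - <<'E'
from h import *
c={n:shot(n) for n in("side","top")};C=c["top"];S=c["side"]
for n in c:print(n,-c[n]["extrinsics"][:3,:3].T@c[n]["extrinsics"][:3,3])
print("grip top z.202",atz(C,(359.7,239.4),.202),"z.187",atz(C,(359.7,239.4),.187))
print("side grip centre", tri([C,S],[(359.7,239.6),(230+326/3.6,200+187/3.6)]))
# predicted dispenser wireframe
yaw=np.radians(-6.15);X=np.array([np.cos(yaw),np.sin(yaw)]);Y=np.array([-X[1],X[0]])
col=np.array([.5213,-.0966])
def L(x,y,z): return np.append(col+x*X+y*Y,z)
for n in c:
    im=c[n]["pixels"][:,:,::-1].copy();sc=3.2
    o=(170,180) if n=="top" else (230,200)
    w=(250,110) if n=="top" else (170,160)
    im=cv2.resize(im[o[1]:o[1]+w[1],o[0]:o[0]+w[0]],None,fx=sc,fy=sc,interpolation=cv2.INTER_CUBIC)
    def d(pts,cl):
        pp=np.array([(proj(c[n],p)-o+.5)*sc-.5 for p in pts]);cv2.polylines(im,[np.round(pp*8).astype(int)],True,cl,1,cv2.LINE_AA,3)
    d([L(-65,0,0)*0+L(a,b,0) for a,b in((-.065,.067),(.065,.067),(.065,-.201),(-.065,-.201))],(0,255,0))
    d([L(a,b,.168) for a,b in((-.057,.063),(.057,.063),(.057,-.199),(-.057,-.199))],(0,0,255))
    d([L(a,b,.178) for a,b in((-.063,.063),(.063,.063))],(255,0,0))
    d([L(a,b,.178) for a,b in((-.063,-.199),(.063,-.199))],(255,0,0))
    for s in(.0,):
      d([L(a,b-s,.202) for a,b in((-.02,-.051),(.02,-.051),(.02,-.065),(-.02,-.065))],(255,255,0))
    t=np.linspace(0,6.28,40);d([L(.04*np.cos(a),.04*np.sin(a),.147) for a in t],(0,255,255))
    cv2.imwrite(f"pics/c_{n}.png",im)
E
```

```text
side [ 0.24418552 -1.42816189  0.81611488]
top [ 0.29892237 -0.05174859  1.40775568]
grip top z.202 [ 0.5098012  -0.16826676  0.202     ] z.187 [ 0.51242461 -0.16971628  0.187     ]
side grip centre (array([ 0.51282003, -0.16979551,  0.18757348]), [[-0.0, 0.4], [0.2, -0.0]])
```

View pics/c_top.png

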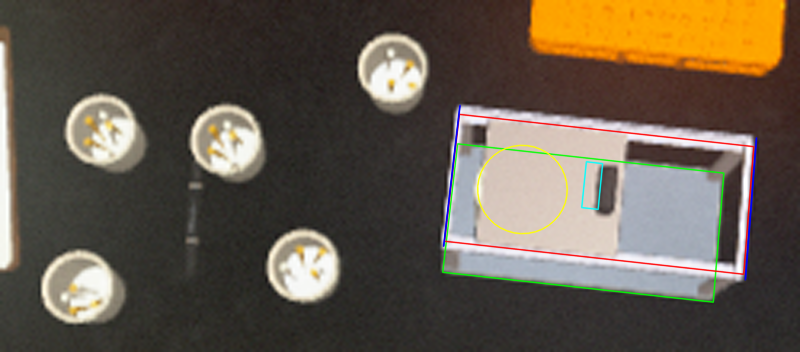

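View pics/c_side.png

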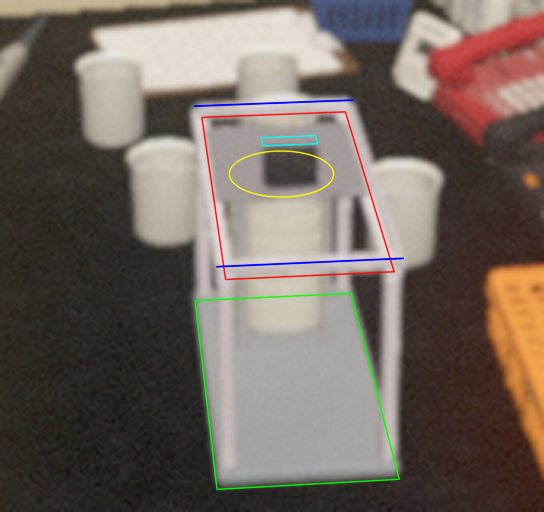

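The overlay matches the frame. The shutter starts about 15 mm open, with the grip at (0.513, -0.170, 0.188). Next I'll push it open with closed fingers.

```bash
cat >> h.py <<'E'
yaw=np.radians(-6.15);DX=np.array([np.cos(yaw),np.sin(yaw)]);DY=np.array([-DX[1],DX[0]])
COL=np.array([.5213,-.0966])
def L(x,y,z,col=None): return np.append((COL if col is None else col)+x*DX+y*DY,z)
E
python3 - <<'E'
from h import *
env.grasp(40)
g=np.array([.5128,-.1698])
p=np.append(g+.045*DY,.26)
b=best_quat(p,[np.degrees(yaw)]);print(b)
env.move_to(p,b[1]); print(env.read_state()["tcp_pos"],env.read_state()["force"])
p[2]=.185
print(env.move_straight(p,speed=.1,stop_force=8))
end=np.append(g-.16*DY,.185)
print(env.move_straight(end,speed=.05,stop_force=8))
s=env.read_state();print(s["time"],s["tcp_pos"],s["force"]); d=s["tcp_pos"][:2]-COL;print(d@DX,d@DY)
C=shot("top");cv2.imwrite("pics/d_top.png",cv2.resize(C["pixels"][150:310,250:450,::-1],None,fx=3.2,fy=3.2,interpolation=cv2.INTER_CUBIC))
C=shot("side");cv2.imwrite("pics/d_side.png",cv2.resize(C["pixels"][150:360,230:450,::-1],None,fx=2.6,fy=2.6,interpolation=cv2.INTER_CUBIC))
E
```

```text
(np.float64(1.4745352873937683), array([ 0.        ,  0.99856017, -0.05364311,  0.        ]), np.float64(-6.15))
[ 0.51772891 -0.12427989  0.25995693] [0.36707702 0.01989288 0.33935207]
False
True
9.2583 [ 0.50537209 -0.23687341  0.18446179] [-0.12116021  2.15551092  1.52940962]
-0.0008085077412991385 -0.1411724986009975
```

View pics/d_top.png

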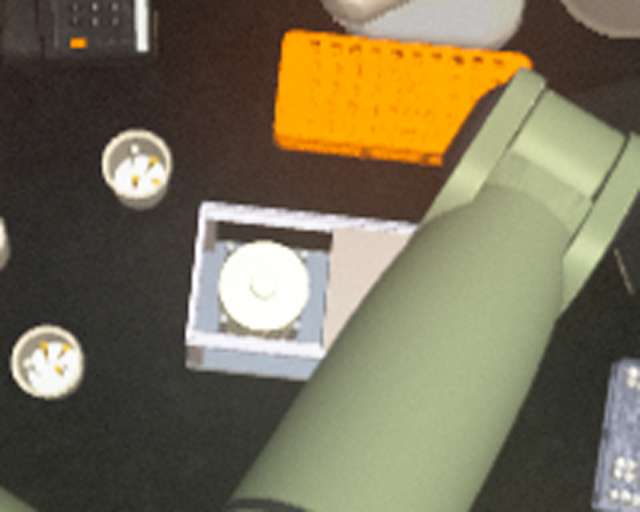

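View pics/d_side.png

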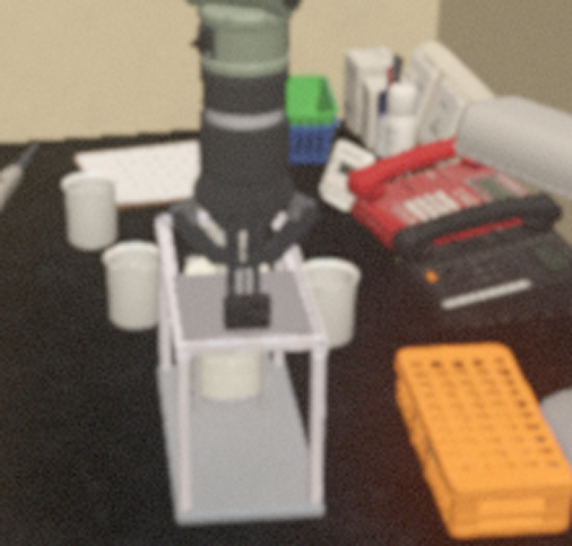

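Pressing a little further to confirm it has reached the stop, then clearing the arm and measuring the column and caps.

```bash
python3 - <<'E'
from h import *
s=env.read_state();p=s["tcp_pos"].copy();p[:2]-=.03*DY
print(env.move_straight(p,speed=.03,stop_force=12))
s=env.read_state();print(s["tcp_pos"],s["force"]);d=s["tcp_pos"][:2]-COL;print(d@DX,d@DY)
p=s["tcp_pos"].copy();p[:2]+=.012*DY;env.move_straight(p,speed=.1);p[2]=.27;env.move_straight(p,speed=.2)
env.release()
# clear the view
q=s["q"].copy()
p=np.array([.30,-.30,.35]);b=best_quat(p,[-45,0,45,90]);env.move_to(p,b[1])
C=shot("top");S=shot("side")
for n,c in(("top",C),("side",S)):
  for q in("column","cap_0_knob","shutter_grip"):
    print(n,q,[(np.round(m["xy"],1).tolist(),round(m["score"],2)) for m in spotter.mark_of(q,n)])
  print(n,[(np.round(m["box"],1).tolist(),round(m["score"],2)) for m in spotter.look_for("cap_0_knob",n)])
cv2.imwrite("pics/e_top.png",cv2.resize(C["pixels"][190:290,290:440,::-1],None,fx=5,fy=5,interpolation=cv2.INTER_CUBIC))
cv2.imwrite("pics/e_side.png",cv2.resize(S["pixels"][220:360,260:400,::-1],None,fx=4,fy=4,interpolation=cv2.INTER_CUBIC))
print(env.read_state()["time"])
E
```

```text
True
[ 0.50489735 -0.2366718   0.18361136] [-0.50851983  0.04407728 -0.15150881]
-0.0013021124150884133 -0.14102290773585002
top column [([333.0, 236.8], 0.62)]
top cap_0_knob [([332.7, 239.4], 0.64), ([258.3, 261.9], 0.52)]
top shutter_grip [([392.4, 243.4], 0.98)]
top [([315.5, 225.7, 348.1, 254.1], 0.84)]
side column [([317.2, 252.1], 0.79)]
side cap_0_knob [([317.7, 249.3], 0.53)]
side shutter_grip [([326.2, 270.5], 0.73)]
side [([302.8, 248.1, 333.7, 255.0], 0.71)]
12.7917
```

View pics/e_top.png

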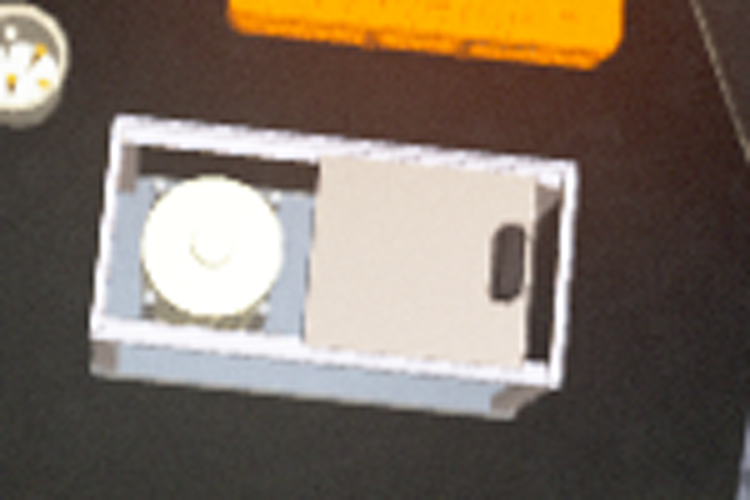

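View pics/e_side.png

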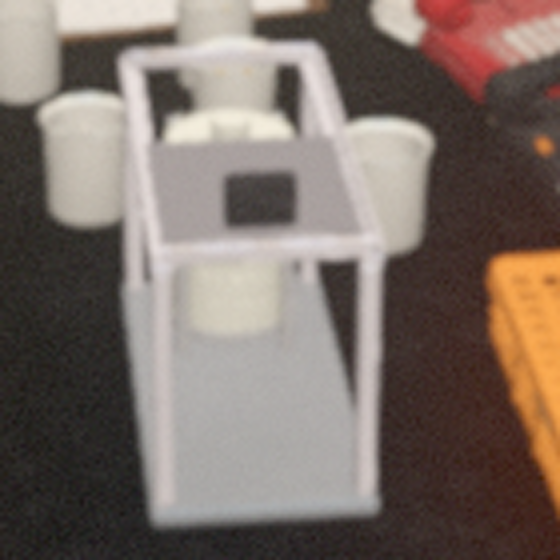

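The top view shows the cap disc centred at about (332.2, 239.0) and the shutter against the open end, with the grip at (391.5, 242). I'll fit the cap's position.

```bash
cat >> h.py <<'E'
from scipy.optimize import minimize
_t=np.linspace(0,2*np.pi,90,endpoint=False)
def ring(c,xy,z,r,sig=.6):
    g=cv2.GaussianBlur(cv2.cvtColor(c["pixels"],cv2.COLOR_RGB2GRAY).astype(np.float32),(0,0),sig)
    pts=np.c_[xy[0]+r*np.cos(_t),xy[1]+r*np.sin(_t),np.full(90,z),np.ones(90)]@P(c).T
    uv=(pts[:,:2]/pts[:,2:]).astype(np.float32)
    return cv2.remap(g,uv[:,0][None],uv[:,1][None],cv2.INTER_LINEAR)[0]
def nm(f,x0):
    x0=np.array(x0);return minimize(f,x0,method="Nelder-Mead",options=dict(initial_simplex=[x0,x0+[.004,0],x0+[0,.004]],xatol=1e-4))
def fit_beaker(c,x0):
    r=nm(lambda p:-(np.minimum(ring(c,p,.073,.0325),200).mean()-.5*ring(c,p,.073,.037).mean()-.5*ring(c,p,.073,.0275).mean()),x0);return r.x,r.fun
def fit_cap(c,x0,z):
    r=nm(lambda p:-(ring(c,p,z,.0375).mean()-ring(c,p,z,.0425).mean()),x0);return r.x,r.fun
B0=np.array([[.4404,.3136],[.6506,.0242],[.4605,.1049],[.58,.1812],[.5897,.2996]])
E
python3 - <<'E'
from h import *
C=shot("top");S=shot("side")
x0=atz(C,(332.2,239.0),.147)[:2];print(x0,tri([C,S],[(332.2,237.8),(317,252)]))
print(fit_cap(C,x0,.147), [fit_beaker(C,b)[0].round(4).tolist() for b in B0])
print("grip",atz(C,(391.4,241.8),.202))
E
```

```text
[ 0.52026566 -0.09496919] (array([ 0.52139308, -0.09464546,  0.15092753]), [[0.1, -0.6], [-0.3, 0.1]])
(array([ 0.52125448, -0.09467661]), np.float64(-69.18075561523438)) [[0.4405, 0.3142], [0.6507, 0.0243], [0.4604, 0.1053], [0.5802, 0.1814], [0.5898, 0.3]]
grip [ 0.50348944 -0.25491693  0.202     ]
```

```bash
cat >> h.py <<'E'
COL=np.array([.5211,-.0948])
yd=np.degrees(yaw)
def pick(col=COL,zt=.150,deg=50):
    p=np.append(col,.27)
    b=best_quat(p,[yd+deg]) 
    env.move_to(p,b[1])
    p[2]=zt
    hit=env.move_straight(np.append(col,.19),speed=.2,stop_force=8)
    hit2=env.move_straight(p,speed=.05,stop_force=5)
    s=env.read_state();print("down",hit,hit2,s["tcp_pos"].round(4),s["force"].round(2))
    env.grasp(40);s=env.read_state();print("grasped",s["gripper_width"],s["force"].round(2))
    zz=s["tcp_pos"][2]
    env.move_straight(np.append(s["tcp_pos"][:2],zz+.05),speed=.06)
    env.move_straight(np.append(s["tcp_pos"][:2],.29),speed=.2)
    s=env.read_state();print("up",s["tcp_pos"].round(4),s["gripper_width"],s["force"].round(2),s["time"]);return b
def save(c,name,box,f):
    x0,y0,x1,y1=box;cv2.imwrite("pics/"+name,cv2.resize(c["pixels"][y0:y1,x0:x1,::-1],None,fx=f,fy=f,interpolation=cv2.INTER_CUBIC))
E
python3 - <<'E'
from h import *
env.release()
pick()
save(shot("top"),"f_top.png",(250,150,450,310),3.2);save(shot("side"),"f_side.png",(230,130,420,360),2.5)
E
```

```text
down False False [ 0.5213 -0.0949  0.1502] [-0.15  0.73 -0.13]
grasped 0.25441797115901826 [-0.64 -0.02  0.02]
up [ 0.5208 -0.0947  0.289 ] 0.2532455616717547 [ 0.22  0.42 -0.58] 17.9917
```

View pics/f_side.png

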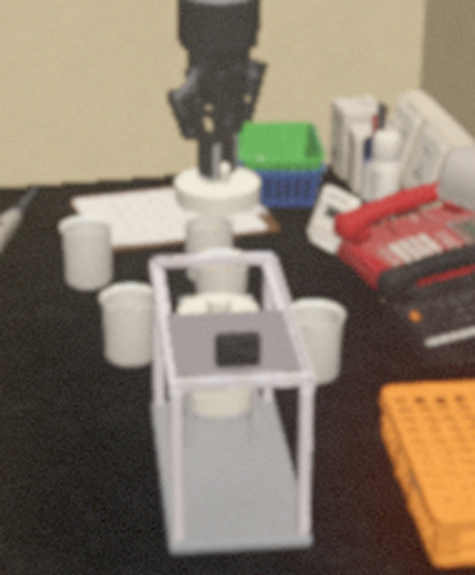

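View pics/f_top.png

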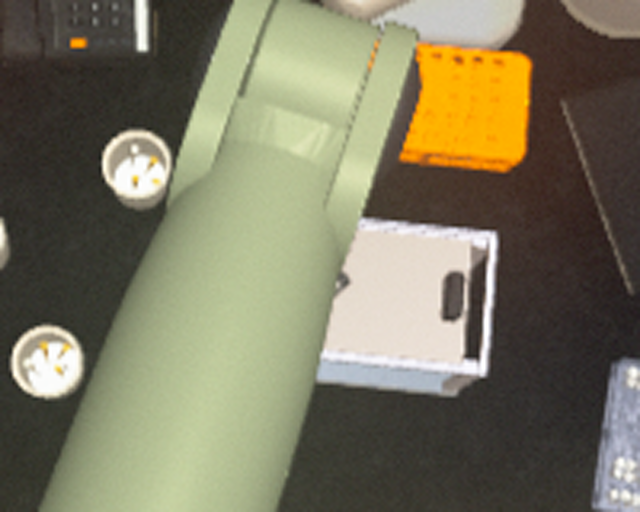

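```bash
cat >> h.py <<'E'
def place(xy,deg=0,zs=.081):
    p=np.append(xy,.17)
    b=best_quat(p,deg if isinstance(deg,list) else [deg]);print("rot",b[2])
    env.move_to(p,b[1])
    env.move_straight(np.append(xy,.11),speed=.15)
    hit=env.move_straight(np.append(xy,zs),speed=.03,stop_force=4)
    s=env.read_state();z=s["tcp_pos"][2];print("hit",hit,s["tcp_pos"].round(4),s["force"].round(2))
    return hit,z
def letgo():
    env.release();s=env.read_state();p=s["tcp_pos"].copy();p[2]=.17
    env.move_straight(p,speed=.12);print("t",env.read_state()["time"])
E
python3 - <<'E'
from h import *
C=shot("side");p=env.read_state()["tcp_pos"];print("exp side cap top",proj(C,[p[0],p[1],p[2]-.003]),"seen ~(317.4,204)")
hit,z=place([.4604,.1052],[0,45,90])
save(shot("side"),"g_side.png",(230,130,420,360),2.5)
if z<.086: letgo()
save(shot("side"),"g_side2.png",(230,130,420,360),2.5)
E
```

```text
exp side cap top [316.94434152 200.81013448] seen ~(317.4,204)
rot 45
hit True [0.4601 0.1052 0.0815] [-0.48 -0.82  5.54]
t 22.125
```

View pics/g_side.png

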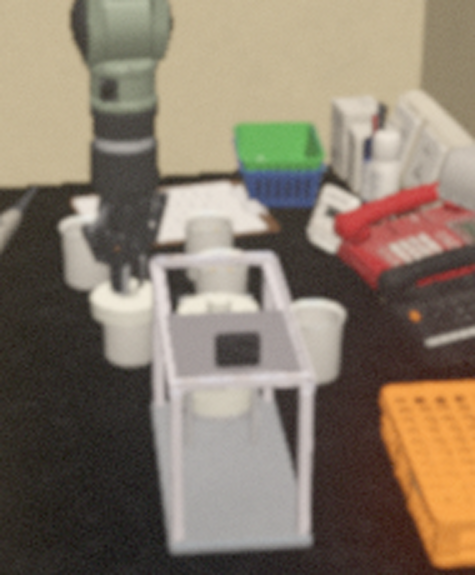

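View pics/g_side2.png

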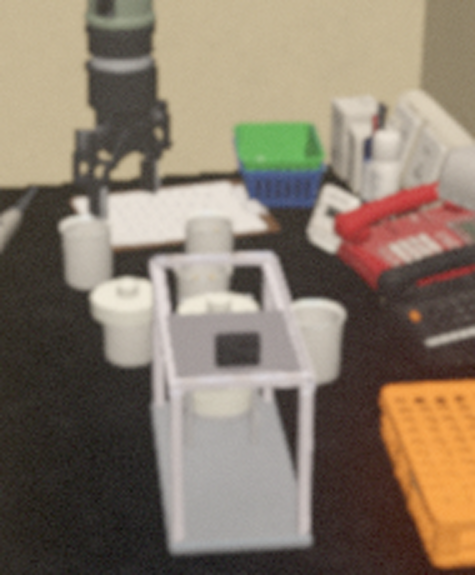

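The cap looks seated level on beaker 2. I'll pick the next one and check in the top view, since beaker 2 is visible from the pick pose.

```bash
python3 - <<'E'
from h import *
pick()
C=shot("top")
print([ (lambda r:(r[0].round(4).tolist(),round(r[1],1)))(fit_beaker(C,b)) for b in B0])
print("cap b2",fit_cap(C,[.4604,.1052],.077))
save(C,"h_top.png",(170,170,370,320),4)
E
```

```text
down False False [ 0.5213 -0.0949  0.1502] [ 0.28 -0.45 -0.07]
grasped 0.25503161637906185 [-0.27  0.51 -0.6 ]
up [ 0.5208 -0.0947  0.289 ] 0.2520281508837112 [-0.61  0.12 -1.2 ] 26.7917
[([0.4403, 0.3141], np.float64(-31.1)), ([0.6507, 0.0244], np.float64(-26.9)), ([0.4651, 0.1088], np.float64(21.1)), ([0.5872, 0.1825], np.float64(1.8)), ([0.5898, 0.2998], np.float64(-28.2))]
cap b2 (array([0.45873417, 0.10399987]), np.float64(-126.89710235595703))
```

View pics/h_top.png

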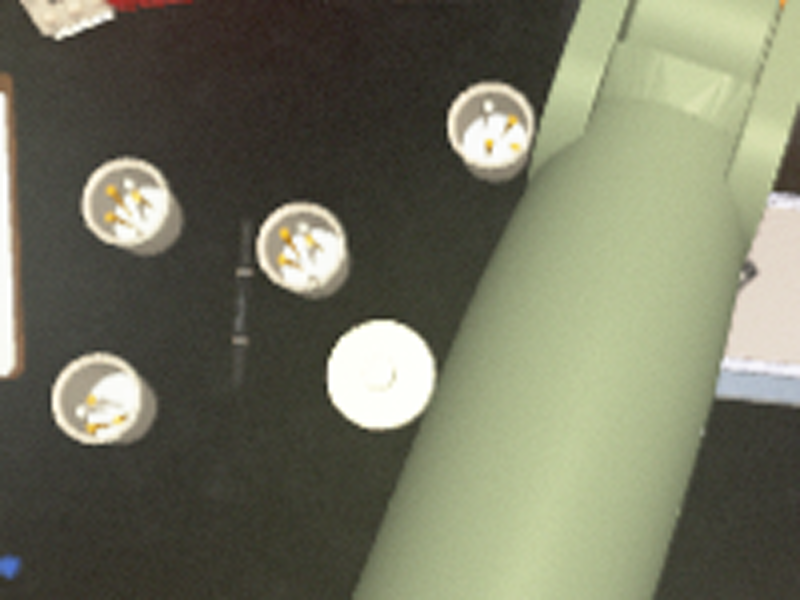

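Beaker 3 has been knocked; its rim is now at about (245,232) in the image. I'll refit it and place this cap on beaker 1, where the fit is unchanged.

```bash
python3 - <<'E'
from h import *
C=shot("top")
x0=atz(C,(170+300/4,170+248/4),.073)[:2]
r=fit_beaker(C,x0);print("b3",x0,r)
hit,z=place([.6506,.0243],[0,45,90])
if z<.086: letgo()
pick()
C=shot("top");S=shot("side")
print("b3",fit_beaker(C,r[0]),proj(S,[*r[0],.073]),[(np.round(m["box"]),m["score"]) for m in spotter.look_for("beaker_3_rim","side")])
print("cap b1",fit_cap(C,[.6506,.0243],.077))
save(C,"i_top.png",(170,170,370,320),4)
save(S,"i_side.png",(230,130,420,360),2.5)
E
```

```text
b3 [0.55369218 0.16625251] (array([0.55582048, 0.16635607]), np.float64(-30.332351684570312))
rot 45
hit True [0.6502 0.0243 0.0812] [0.46 0.06 4.48]
t 30.7583
down False False [ 0.5213 -0.0949  0.1502] [-0.45  0.16 -0.61]
grasped 0.25521352181257045 [-0.12 -0.04 -0.67]
up [ 0.5208 -0.0947  0.2891] 0.25479703927227304 [-0.52 -0.24 -1.6 ] 35.275
b3 (array([0.55572572, 0.16633677]), np.float64(-29.67571258544922)) [310.66275673 236.28284762] [(array([301., 193., 335., 217.]), 0.61)]
cap b1 (array([0.64857331, 0.02396048]), np.float64(-107.98320770263672))
```

View pics/i_top.png

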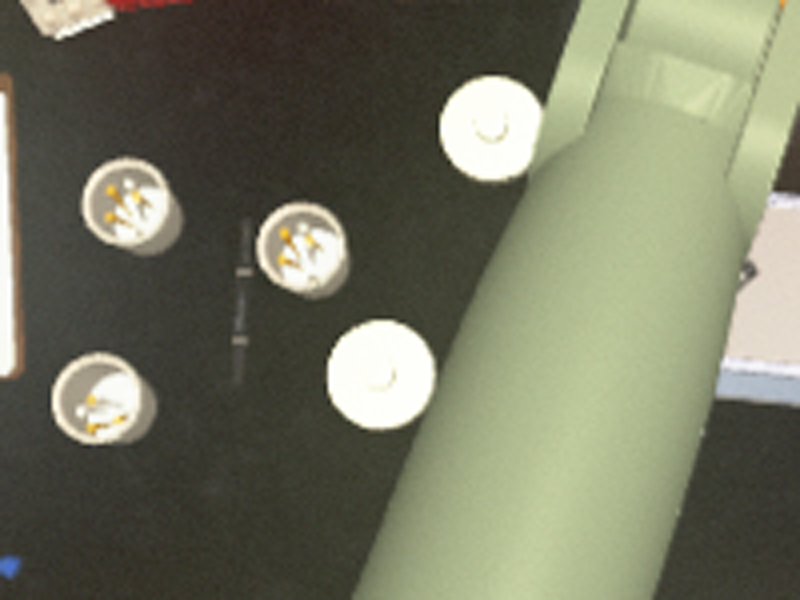

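View pics/i_side.png

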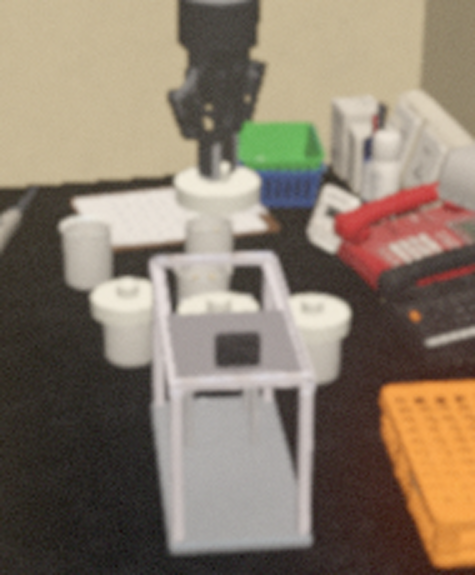

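Beakers 1 and 2 are capped and level, and beaker 3 is steady at its new place. Continuing with 3, 4 and 0.

```bash
python3 - <<'E'
from h import *
B3=np.array([.5557,.1663])
for k,xy,deg in((3,B3,[-57]),(4,None,[0,-20,20]),(0,None,[0,20,-20])):
    if xy is None:
        C=shot("top");xy,f=fit_beaker(C,B0[k]);print(k,xy.round(4),round(f,1))
        if f>-20 or np.linalg.norm(xy-B0[k])>.004: print("moved?");break
    hit,z=place(xy,deg)
    if z>=.086: print("not seated");break
    letgo()
    if k!=0: pick()
C=shot("top")
save(C,"j_top.png",(170,170,370,320),4)
save(shot("side"),"j_side.png",(230,130,420,360),2.5)
E
```

```text
rot 123
hit True [0.5555 0.1661 0.0809] [-1.47  0.25  4.6 ]
t 39.5917
down False False [ 0.5213 -0.0949  0.1502] [0.62 0.12 0.19]
grasped 0.24860331048124054 [-1.08  0.14 -0.2 ]
up [ 0.5206 -0.0947  0.289 ] 0.25318152099550334 [-0.4  -0.37 -1.16] 44.375
4 [0.5899 0.2998] -27.6
rot 20
hit False [0.5901 0.2999 0.0812] [ 0.41  1.03 -0.44]
t 49.1583
down False False [ 0.5213 -0.0949  0.1502] [-0.57 -0.17  0.57]
grasped 0.25352337894612 [-0.67  0.47 -0.23]
up [ 0.5207 -0.0947  0.289 ] 0.2528296031000352 [-0.49 -0.14 -0.8 ] 54.375
0 [0.4403 0.3139] -29.7
rot 20
hit False [0.4405 0.314  0.0812] [-0.23  0.59 -0.16]
t 59.2083
```

View pics/j_top.png

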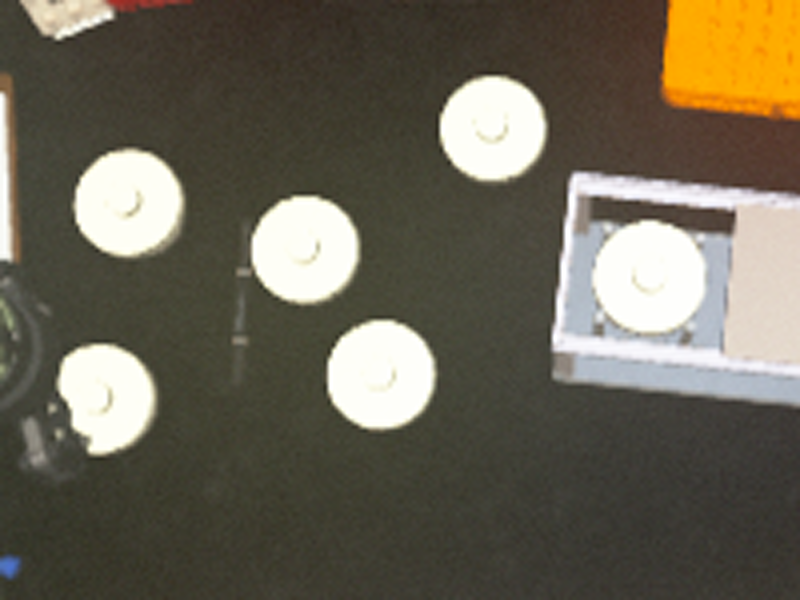

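View pics/j_side.png

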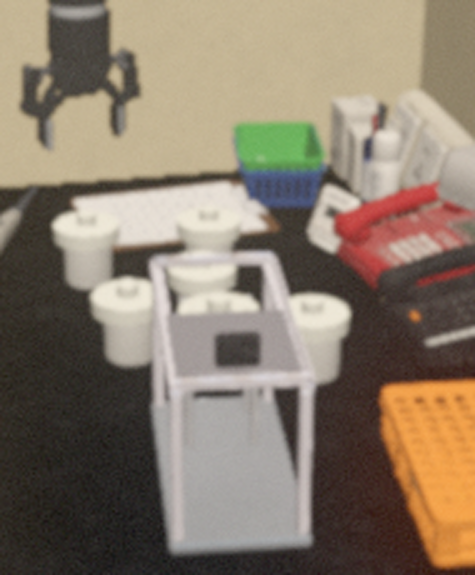

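```bash
python3 - <<'E'
from h import *
g=L(0,-.161,.0);
env.grasp(40)
p=np.append((COL-.215*DY),.30);b=best_quat(p,[yd]);print(b[0]);env.move_to(p,b[1])
C=shot("top");S=shot("side")
B=B0.copy();B[3]=[.5557,.1663]
o=np.array([230,130])
im=cv2.resize(S["pixels"][130:290,230:390,::-1],None,fx=3.7,fy=3.7,interpolation=cv2.INTER_CUBIC)
for k,x in enumerate(B):
    f=fit_cap(C,x,.077);print(k,x,"cap fit",f[0].round(4),round(f[1],1),"knob side exp",proj(S,[*f[0],.084]).round(1),proj(S,[*f[0],.0995]).round(1))
    for z,cl in((.077,(0,0,255)),(.0575,(0,0,255)),(.093,(0,255,0))):
        e=np.array([(proj(S,[f[0][0]+.04*np.cos(a),f[0][1]+.04*np.sin(a),z])-o+.5)*3.7-.5 for a in _t])
        cv2.polylines(im,[np.round(e*8).astype(int)],True,cl,1,cv2.LINE_AA,3)
cv2.imwrite("pics/k_side.png",im)
print("spare",fit_cap(C,COL,.147))
save(C,"k_top.png",(170,170,440,320),2.9)
print(env.read_state()["time"])
E
```

```text
1.163352612761004
0 [0.4404 0.3136] cap fit [0.4396 0.312 ] -117.1 knob side exp [264.1 216.7] [263.9 212. ]Traceback (most recent call last):
  File "<stdin>", line 12, in <module>
NameError: name '_t' is not defined
```

```bash
cat > chk.py <<'E'
from h import *
from h import _t
import sys
tag=sys.argv[1]
C=shot("top");S=shot("side")
B=B0.copy();B[3]=[.5557,.1663]
o=np.array([230,130])
im=cv2.resize(S["pixels"][130:290,230:390,::-1],None,fx=3.7,fy=3.7,interpolation=cv2.INTER_CUBIC)
for k,x in enumerate(B):
    f=fit_cap(C,x,.077);print(k,x,"cap fit",f[0].round(4),round(f[1],1))
    for z,cl in((.077,(0,0,255)),(.0575,(0,0,255)),(.0925,(0,255,0))):
        e=np.array([(proj(S,[f[0][0]+.04*np.cos(a),f[0][1]+.04*np.sin(a),z])-o+.5)*3.7-.5 for a in _t])
        cv2.polylines(im,[np.round(e*8).astype(int)],True,cl,1,cv2.LINE_AA,3)
cv2.imwrite(f"pics/{tag}_side.png",im)
print("spare",fit_cap(C,COL,.147))
save(C,f"{tag}_top.png",(170,170,440,320),2.9)
print(env.read_state()["time"])
E
python3 chk.py k
```

```text
0 [0.4404 0.3136] cap fit [0.4397 0.312 ] -117.3
1 [0.6506 0.0242] cap fit [0.6481 0.023 ] -122.0
2 [0.4605 0.1049] cap fit [0.4585 0.104 ] -125.4
3 [0.5557 0.1663] cap fit [0.5536 0.1632] -119.0
4 [0.5897 0.2996] cap fit [0.5891 0.2982] -111.0
spare (array([ 0.52161686, -0.0945045 ]), np.float64(-69.73014831542969))
62.55
```

View pics/k_side.png

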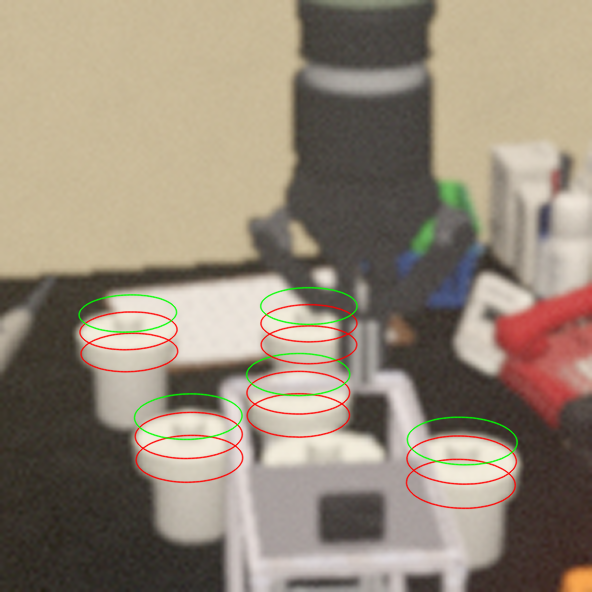

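View pics/k_top.png

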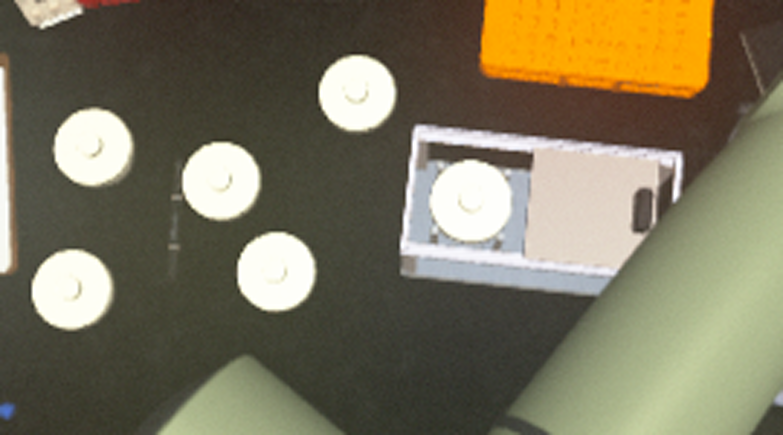

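Measured against the 0.077 outline, all five caps are seated and level, and the spare is in the column. Now I'll shut the shutter, pushing from the -y side.

```bash
python3 - <<'E'
from h import *
R=lambda:(env.read_state()["tcp_pos"][:2]-COL)@DY
print(env.move_straight(np.append(COL-.208*DY,.188),speed=.15,stop_force=8))
print(env.move_straight(np.append(COL-.04*DY,.188),speed=.05,stop_force=8),R())
print(env.move_straight(np.append(COL-.02*DY,.188),speed=.03,stop_force=12),R(),env.read_state()["force"].round(1))
p=env.read_state()["tcp_pos"].copy();p[:2]-=.012*DY;env.move_straight(p,speed=.1);p[2]=.3;env.move_straight(p,speed=.2)
q=np.array([.30,-.33,.35]);b=best_quat(q,[-45,0,45,90]);env.move_to(q,b[1])
E
python3 chk.py l; python3 - <<'E'
from h import *
S=shot("side");save(S,"l_side2.png",(230,180,430,440),2.2)
C=shot("top");print([(np.round(m["xy"],1).tolist(),m["score"]) for m in spotter.mark_of("shutter_grip","top")])
save(C,"l_topc.png",(290,190,440,290),5)
print("exp grip shut",proj(C,np.append(COL-.058*DY,.202)))
E
```

```text
False
True -0.07399199175484508
True -0.07415130667252823 [-0.2 -2.1  1.1]
0 [0.4404 0.3136] cap fit [0.4397 0.312 ] -117.1
1 [0.6506 0.0242] cap fit [0.6481 0.023 ] -123.2
2 [0.4605 0.1049] cap fit [0.4585 0.104 ] -126.5
3 [0.5557 0.1663] cap fit [0.5536 0.1632] -119.1
4 [0.5897 0.2996] cap fit [0.5891 0.2982] -111.0
spare (array([ 0.50071539, -0.08212204]), np.float64(-8.669723510742188))
68.425
[]
exp grip shut [353.90445839 237.54535265]
```

View pics/l_topc.png

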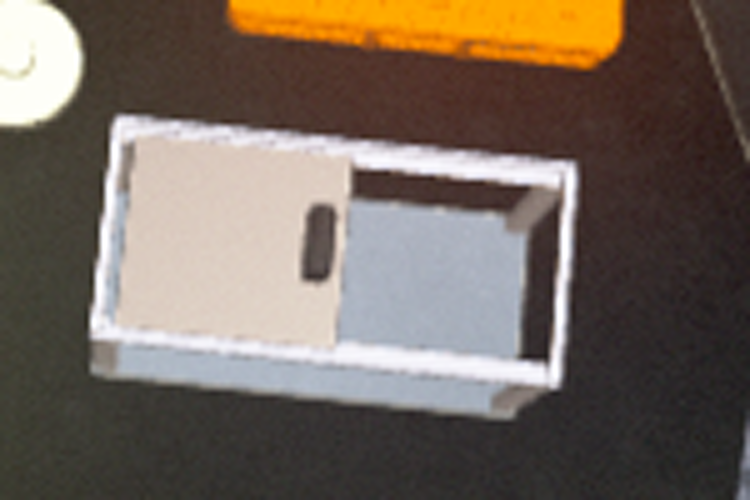

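View pics/l_side2.png

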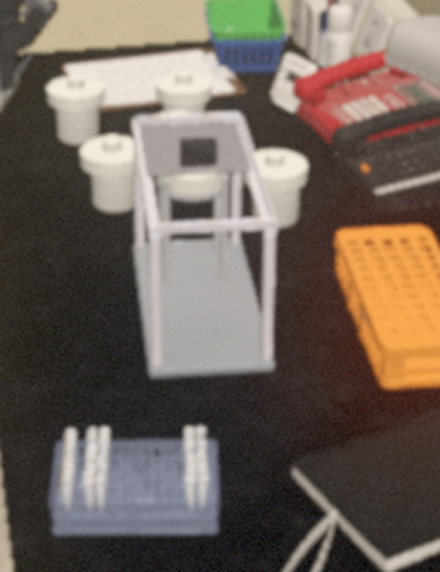

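View pics/l_top.png

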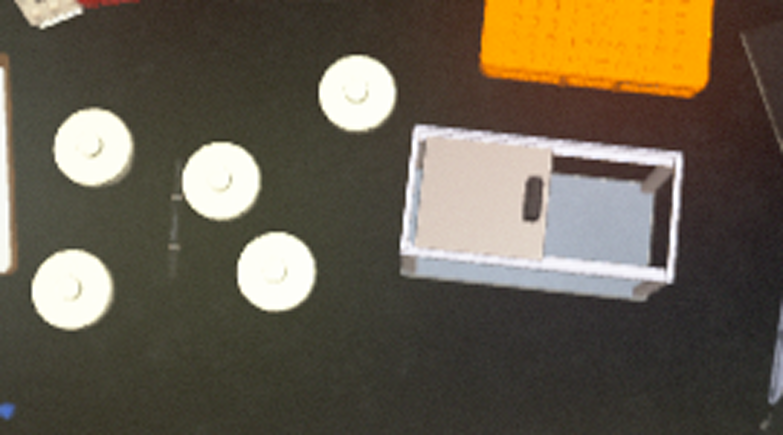

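The grip sits at column 353.6, against 353.9 expected when shut, and the stop was felt twice at the same place. All caps and beakers are unchanged, so I'm handing in.

```bash
python3 - <<'E'
from h import *
env.finish_job();print(env.read_state()["time"])
E
```

```text
the job is handed in; nothing more can be done
the job is handed in; nothing more can be done
```

The job is handed in at about 68 s of robot time. I pushed the shutter open to its stop, set a cap on each of the five beakers, and pushed the shutter shut again. One spare cap is left in the dispenser.

- **Shutter:** it started about 15 mm open, not fully shut. It met the open stop twice at the same place. After closing, it met the shut stop twice at the same place, and the grip showed within half a pixel of where it should be when shut.
- **Beaker 3:** it was knocked about 28 mm aside after the first cap was set. I measured it again before capping it.
- **Caps:** in the final top view each cap centre fitted within about 4 mm of its measured beaker rim. In a side view just before closing, their tops lay at about the seated height and looked level.
    - **Beakers 1, 2 and 3:** the arm also felt contact at the seating height.
    - **Beakers 0 and 4:** it reached about 81 mm without touching anything, so the caps were let go just above the rim. Their seating is confirmed by the pictures only.
- **Spare cap:** it was in the column before closing. Afterwards the shutter hides it from above, so the top-view check there no longer applied; the side view still shows the cap in the column.
- **Rack:** the arm never went to it, and it stands in the last side view. I did not measure its position again.

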